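Slide the gate-pass plate off the shelf edge and lay it in the tray

ROBOT

A 6-joint arm with a two-finger parallel gripper is mounted at the origin on the work surface. World frame = base frame: x ahead of the robot, y to its left, z up, the work surface at z = 0. Lengths are in m, angles in rad, forces in N, time in s.
With the tool pointing down it reaches from about 0.25 to 0.8 m from the base axis. Payload 8.5 kg.
Tool frame: the origin (TCP) lies at the very end of the fingers, on their centre line; the grasp point (between the pads) lies 19 mm behind it; z points along the fingers, x is the direction in which the jaws open and shut, and the axes are right-handed (so a half turn about z gives the same grasp; the last joint's range is limited). The gripper opens to 85 mm and grips with 20 to 120 N. Pads are 22 mm wide; open, the fingers measure 114 mm over their backs; the gripper's body (76 mm by 85 mm) begins 54 mm behind the grasp point. The pads swing forward as they close: fully open they stand 13 mm farther back than shut.
Start: joints at [1.336, 0.238, -0.013, 1.319, 0, 1.571], TCP at [0.122, 0.511, 0.231] pointing down, gripper open.
Joint ranges: [-2.66, 2.66], [-1.03, 1.9], [-1.14, 1.46], [-1.82, 2.27], [-1.45, 1.34], [-3.14, 3.14]. Speed limits (rad/s): [2.22, 2.22, 2.79, 3.14, 3.14, 3.14].

INTERFACE

Orientations are given as a unit quaternion [w, x, y, z].
In Python, from rig import r gives the robot as it stands. The module is installed in compiled form; this text tells all that it offers.
- The arm moves only by the tool play_rows, never from a script. Its argument "targets" is a list of rows, each a list of 5 numbers: the shift along the world's x, y, z in m, then the turn about the world's z in rad, then the finger opening in m, from 0 to 0.0854. A call has 1 to 5 rows; each row shifts and turns the commanded pose from where the row before left it; what a row does not reach is not made up. A row lasts 1/12 s, in which the tool goes at most 41.7 mm and 7.16 degrees, less where a joint would pass 70% of its speed; a pose out of reach is approached as far as the arm can. A call is refused whole if a number of a shift passes 0.0417 or a number of a turn 0.125, either way. A call with a gripper value outside its range is refused whole. The fingers move at their own pace and stop on an object; the grip force is fixed at half the most. Time passes only in rows, so rows that do not move let the fingers close. It gives the time, the measured TCP pose, the force and the opening at its end, in the units of the state.
- r.get_obs(): the state, without advancing time (a new reading comes with each control period).
- r.capture(name): name is "side" or "top" or "wrist"; returns (picture, depth): 420x560x3 uint8, red, green, blue; 420x560 float32, m along the optical axis (not along the pixel's ray), 0 where there is no reading.
- r.get_calibration(name): a dict with "fx", "fy", "cx", "cy" (pixels), "T" (4x4, takes a point from camera to world coordinates). Camera axes: x right, y down, z forward; pixel columns grow to the right and rows downward; lengths in m; the calibration is good to about 2 mm. A picture is of the moment at which its call begins: read the wrist's pose just before it. get_calibration takes no time and is no camera call; for the wrist camera it gives the pose at the moment of the call.
- r.sign_off(): hands the job in, once; it reports no verdict.
The state is a dict: "clock": time; "q": joint angles; "dq": joint speeds; "effort": joint torques, N m; "position": TCP position; "tool_rot": TCP orientation; "ft_force": force on the tool from outside, world axes, zero at the start; "ft_torque": the same for the moment, N m; "gripper_width": opening from 0.0 (shut) to 1.0 (fully open).
Only numpy, scipy, OpenCV 4.12 (cv2) and the standard library are available. Lean on these libraries where they do the work, as an engineer would, in place of code of your own. Each camera call takes 0.05 s, during which the arm holds its last target.

TASK

Get the long gate-pass plate ready for the driver: it lies sunk between the guide strips of the raised glass shelf, so slide it along its lane until about a third of it sticks out past the shelf's open edge, without letting it fall, and take it by that end. Lay it flat and lengthwise on the floor of the bamboo tray, beside the car fob and not touching it. Leave the short plate, the fob, the folding fan and the padlock where they are.

Things in the scene. Friction and masses are not known exactly. Their poses are not given: they have to be found in the camera images.
- riser: Raised smoked-glass shelf, fixed, on steel legs. Deck 280 (own x) by 190 mm (own y), top 70 mm above the console; origin under its centre at console height. Two lanes run along own x over the full length, centred at own y = +42.5 and -42.5 mm, each 67 mm wide between guide strips 5 mm high; lane ends are open. The open edge to slide past is at own x = -140 mm, with free space around and below it.
- riser_edge (a point): Middle of the shelf's open edge, at deck-top height (70 mm).
- long_plate: Long gate-pass plate, plain aluminium, 180 (own x) by 60 (own y) by 5 mm thick, about 0.15 kg; origin at the centre of its underside, where it balances. Starts in either lane, front end (own -x) 8 to 30 mm inside the open edge, 70 mm or more of free deck behind its rear end (own +x). About 3.5 mm of play each side in the lane: too little for a finger.
- long_plate_front (a point): Middle of the long plate's front end (own x = -90 mm), on its underside: the end nearest the open edge.
- short_plate: Short plate of the same make, 110 x 60 x 5 mm, in the other lane; stays there. Origin at the centre of its underside.
- tray: Bamboo tray, fixed, outer 300 mm (own x) by 200 mm (own y) by 22 mm high, walls and floor 8 mm thick, so inside 284 x 184 mm with the inner floor 8 mm above the console. Origin under its centre. The fob lies in its own +y half; its own -y half is empty.
- fob: Silver car fob, 75 x 40 x 14 mm, loose, lying in the tray in its own +y half (centre 54 to 60 mm from the tray's middle line), its long side roughly along the tray. Origin at the centre of its underside.
- padlock: Chrome padlock lying flat, 100 mm long with its shackle, 60 mm wide, 24 mm high, at the back between shelf and tray. Origin under its case.
- folding_fan: Closed folding plastic hand fan, 200 x 30 x 17 mm, lying low between the shelf's open edge and the tray, at times partly below the edge. Origin at the centre of its underside.
Not all that is in view belongs to the job. What is shaped like the short_plate but blue, brown or red is not meant.

How it is judged:
By the outcome, as a careful person would: the job done as asked, in the order asked, and still so for the second after the job is handed in, with the robot touching nothing.
It also fails if it takes over 59 s, if anything falls off the work surface, if the arm or the gripper's body presses on something with over 40 N, if the wrist force passes 120 N, or if a joint passes its speed limit or range.

## Working session

There is one attempt and no reset: what is moved stays moved. The work goes in short steps, Python scripts to look and compute and a tool call to move; the robot and the scene stay as the last step left them, time stands still between calls to the robot, and variables do not carry over. Pictures are saved under pics/ and viewed, and the job is handed in when it is done.

Besides the shell and the picture viewer there is one more tool, called as name([rows], argument=value, ...), one row to a line, values as JSON. play_rows: Moves the arm, as the interface text tells. Its arguments: {"type":"object","properties":{"targets":{"type":"array","items":{"type":"array","items":{"type":"number"}}}},"required":["targets"]}

```bash
mkdir -p pics; ls; cat > h.py <<'E'
import numpy as np, cv2
from rig import r
def cap(n,f):
    c=r.get_calibration(n); im,d=r.capture(n); cv2.imwrite(f'pics/{f}.png',im[:,:,::-1]); np.savez(f'pics/{f}.npz',im=im,d=d,T=c['T'],k=[c['fx'],c['fy'],c['cx'],c['cy']]); return im,d,c
def load(f):
    z=np.load(f'pics/{f}.npz'); return z['im'],z['d'],z['T'],z['k']
def ray(uv,T,k,z):
    uv=np.atleast_2d(uv).astype(float)
    d=np.c_[(uv[:,0]-k[2])/k[0],(uv[:,1]-k[3])/k[1],np.ones(len(uv))]@T[:3,:3].T
    return T[:3,3]+d*((z-T[2,3])/d[:,2])[:,None]
def world(d,T,k):
    v,u=np.mgrid[:d.shape[0],:d.shape[1]]
    P=np.stack([(u-k[2])/k[0]*d,(v-k[3])/k[1]*d,d],-1)
    return P@T[:3,:3].T+T[:3,3]
def proj(P,T,k):
    p=(np.atleast_2d(P)-T[:3,3])@T[:3,:3]
    return np.c_[p[:,0]/p[:,2]*k[0]+k[2],p[:,1]/p[:,2]*k[1]+k[3]]
E
python3 - <<'E'
from h import *
np.set_printoptions(precision=4,suppress=True)
for n in('top','side'):
    im,d,c=cap(n,n+'0'); print(n,c)
o=r.get_obs()
for k in o: print(k,o[k])
E
```

```text
pics
top {'fx': 428.88898014376105, 'fy': 428.88898014376105, 'cx': 279.9835418810229, 'cy': 204.68438964897643, 'T': array([[ 0.0059, -0.9913,  0.1313,  0.3592],
       [-1.    , -0.0052,  0.0054,  0.0822],
       [-0.0046, -0.1313, -0.9913,  1.0979],
       [ 0.    ,  0.    ,  0.    ,  1.    ]])}
side {'fx': 447.6972217369054, 'fy': 447.6972217369054, 'cx': 270.7786087019019, 'cy': 209.54185531444693, 'T': array([[ 0.9612, -0.2112,  0.1777,  0.326 ],
       [-0.2759, -0.731 ,  0.624 , -0.5884],
       [-0.0019, -0.6488, -0.7609,  0.8814],
       [ 0.    ,  0.    ,  0.    ,  1.    ]])}
clock 0.1
q [ 1.336   0.2387 -0.0142  1.3192 -0.      1.5708]
dq [ 0.0004 -0.0008  0.001  -0.0015 -0.0007 -0.001 ]
effort [ -0.0013 -53.9721  34.6998   0.0134  -0.0001  -0.    ]
position [0.1221 0.5102 0.2307]
tool_rot [ 0.0004  0.7851  0.6194 -0.0005]
ft_force [ 0.8714 -0.3188  0.1832]
ft_torque [-0.0434  0.0148  0.0021]
gripper_width 1.000636576243957
```

View pics/top0.png

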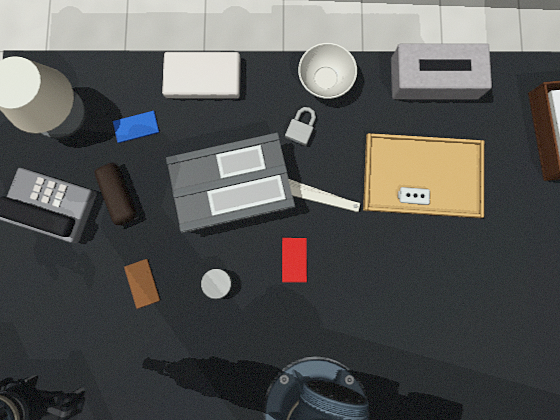

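View pics/side0.png

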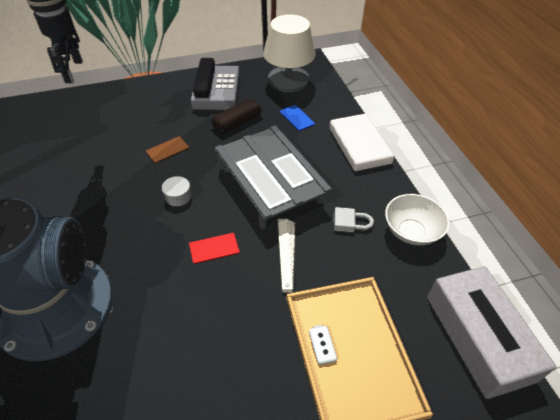

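Top view: the shelf spans about (165,135)-(297,230), with its open edge on the right. The long plate is in the near lane at about (208,195)-(286,195), and the short plate is in the far lane at about (240,160). The fan is at (290,185)-(360,208). The tray is at (365,133)-(485,217), with the fob at (414,195) in its near half, so the far half is empty. Next I'll measure these.

```bash
python3 - <<'E'
from h import *
np.set_printoptions(precision=4,suppress=True)
im,d,T,k=load('top0')
crop=cv2.resize(im[120:240,155:495,::-1],None,fx=2.35,fy=2.35,interpolation=cv2.INTER_CUBIC); cv2.imwrite('pics/c0.png',crop)
def rect(mask,z,name,roi):
    m=np.zeros(mask.shape,np.uint8); u0,v0,u1,v1=roi; m[v0:v1,u0:u1]=mask[v0:v1,u0:u1]
    cs,_=cv2.findContours(m,cv2.RETR_EXTERNAL,cv2.CHAIN_APPROX_NONE)
    c=max(cs,key=cv2.contourArea)
    P=ray(c[:,0,:],T,k,z)[:,:2]
    (cx,cy),(w,h),a=cv2.minAreaRect((P*1000).astype(np.float32))
    b=cv2.boxPoints(((cx,cy),(w,h),a))
    print(name,'c',cx,cy,'size',w,h,'a',a); print(b.tolist())
W=world(d,T,k)
bright=(im.min(2)>150).astype(np.uint8)
rect(bright,.075,'long',(200,170,289,220)); rect(bright,.075,'short',(205,140,270,180))
hsv=cv2.cvtColor(im,cv2.COLOR_RGB2HSV)
tray=((hsv[...,0]>8)&(hsv[...,0]<30)&(hsv[...,1]>70)&(hsv[...,2]>90)).astype(np.uint8)
rect(tray,.022,'tray',(350,120,500,230))
fob=((hsv[...,1]<60)&(hsv[...,2]>120)).astype(np.uint8)
rect(fob,.014,'fob',(385,175,445,215))
rect(bright,.017,'fan',(289,175,365,215))
sh=((W[...,2]>.06)&(W[...,2]<.09)).astype(np.uint8)
rect(sh,.072,'shelf',(155,120,310,240))
for u,v in((246,195),(240,160),(225,180),(414,195),(430,150),(330,197)): print(u,v,W[v,u],im[v,u])
E
```

```text
long c 518.8524169921875 170.6212158203125 size 61.20192337036133 181.9042205810547 a 13.426180839538574
[[467.9693908691406, 251.98226928710938], [510.2061767578125, 75.04953002929688], [569.7354736328125, 89.26016235351562], [527.4986572265625, 266.1929016113281]]
short c 601.48193359375 185.5302276611328 size 61.142112731933594 112.21121978759766 a 12.7029447555542
[[559.32177734375, 233.54010009765625], [583.99658203125, 124.07543182373047], [643.64208984375, 137.52035522460938], [618.96728515625, 246.98501586914062]]
tray c 581.2151489257812 -278.6185302734375 size 304.66162109375 202.1020050048828 a 86.62188720703125
[[471.3636169433594, -424.730224609375], [673.114501953125, -436.63909912109375], [691.066650390625, -132.5068359375], [489.3157958984375, -120.59796142578125]]
fob c 528.5426025390625 -252.7373504638672 size 79.91565704345703 40.740116119384766 a 85.84317779541016
[[505.3297424316406, -291.1134948730469], [545.962646484375, -294.0666198730469], [551.7554931640625, -214.3612060546875], [511.12255859375, -211.4080810546875]]
fan c 517.8085327148438 -34.66679382324219 size 160.42990112304688 33.54903793334961 a 71.55110168457031
[[476.5113830566406, -105.45075988769531], [508.3362121582031, -116.06764221191406], [559.105712890625, 36.11717224121094], [527.2808837890625, 46.73405456542969]]
shelf c 551.4390869140625 212.11593627929688 size 190.42710876464844 280.4949951171875 a 13.272289276123047
[[426.57080078125, 326.7583923339844], [490.966552734375, 53.75540542602539], [676.307373046875, 97.47348022460938], [611.91162109375, 370.4764709472656]]
246 195 [0.5181 0.17   0.0734] [194 196 195]
240 160 [0.6049 0.1863 0.072 ] [192 194 193]
225 180 [0.5541 0.2213 0.0762] [115 118 120]
414 195 [ 0.5285 -0.252   0.0204] [10  5  9]
430 150 [ 0.6486 -0.3008  0.0101] [218 184 126]
330 197 [ 0.5227 -0.0392  0.0176] [229 230 216]
```

View pics/c0.png

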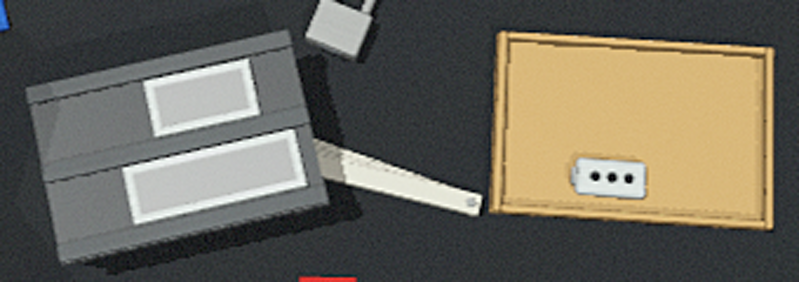

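The sizes match: long plate 182x61 mm with height reading 0.073, short 112x61, shelf 190x280, tray 305x202. The plates are the white-bordered aluminium ones at top (246,195) and (240,160). The longer one is meant, and the crop confirms it. Its front end is about 17 mm inside the edge. The lane direction toward the edge is (0.230, -0.973), so I go behind its rear end with the fingers shut.

play_rows([
  [0.03,-0.018,0,-0.092,0],
  [0.031,-0.018,0,-0.092,0],
  [0.031,-0.018,0,-0.092,0],
  [0.031,-0.018,0,-0.092,0],
  [0.031,-0.018,0,-0.092,0],
])

```text
clock: 0.52
position: [0.2772, 0.4194, 0.231]
tool_rot: [0.0, 0.906, 0.422, -0.0]
ft_force: [0.6, 1.8, 0.1]
gripper_width: 0.302
```

play_rows([
  [0.031,-0.018,0,-0.092,0],
  [0.031,-0.018,0,-0.092,0],
  [0.031,-0.018,0,-0.092,0],
  [0.031,-0.018,0,-0.092,0],
  [0.031,-0.018,0,-0.092,0],
])

```text
clock: 0.93
position: [0.4324, 0.3292, 0.231]
tool_rot: [0.0, 0.979, 0.204, -0.0]
ft_force: [-0.2, 0.5, 0.4]
gripper_width: -0.003
```

play_rows([
  [0.031,-0.018,0,-0.092,0],
  [0.027,-0.02,0,-0.092,0],
  [0,0,0,0,0],
])

```text
clock: 1.18
position: [0.4931, 0.2893, 0.2303]
tool_rot: [0.001, 0.994, 0.111, 0.0]
ft_force: [-1.5, -0.0, -0.9]
gripper_width: 0.003
```

play_rows([
  [-0.003,0.001,-0.036,0.009,0],
  [0,0,-0.036,0,0],
  [0,0,-0.036,0,0],
  [0,0,-0.03,0,0],
  [0,0,0,0,0],
])

```text
clock: 1.6
position: [0.4825, 0.2915, 0.0875]
tool_rot: [0.002, 0.993, 0.12, -0.005]
ft_force: [-2.2, -0.8, 0.5]
gripper_width: -0.002
```

```bash
python3 - <<'E'
from h import *
im,d,c=cap('side','s1'); cv2.imwrite('pics/s1c.png',cv2.resize(im[80:250,170:380,::-1],None,fx=3,fy=3))
E
```

```text
(no output)
```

View pics/s1c.png

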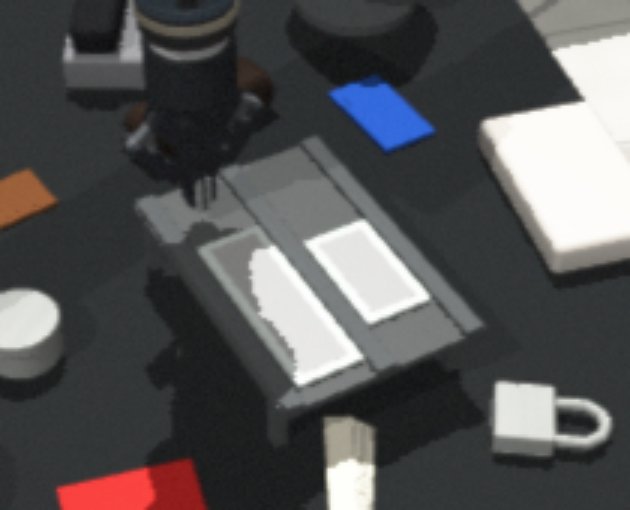

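The crop shows the shut fingers over the lane behind the plate's rear end, around crop (205,195).

```bash
python3 - <<'E'
from h import *
o=r.get_obs(); print(o['position'],o['tool_rot'],o['ft_force'])
E
```

```text
[0.48388562 0.29239016 0.09071581] [ 0.00131657  0.9927234   0.12037211 -0.00301342] [ 0.19967864 -0.15523726  0.42861095]
```

play_rows([
  [0,0,0,0,0],
  [0,0,0,0,0],
])

```text
clock: 1.82
position: [0.4872, 0.2943, 0.0954]
tool_rot: [-0.001, 0.993, 0.12, 0.001]
ft_force: [0.2, 0.1, 0.2]
gripper_width: -0.001
```

play_rows([
  [0.002,0,-0.011,0,0],
  [0,0,-0.006,0,0],
  [0,0,-0.003,0,0],
  [0,0,0,0,0],
  [0,0,0,0,0],
])

```text
clock: 2.23
position: [0.488, 0.2935, 0.0732]
tool_rot: [0.0, 0.993, 0.12, -0.0]
ft_force: [-0.4, -1.0, -0.4]
gripper_width: -0.0
```

play_rows([
  [0,0,0,0,0],
  [0,0,0,0,0],
])

```text
clock: 2.4
position: [0.4883, 0.2937, 0.0735]
tool_rot: [-0.0, 0.993, 0.12, 0.0]
ft_force: [0.1, 0.8, 1.2]
gripper_width: -0.0
```

play_rows([
  [0.002,-0.008,-0.0015,0,0],
  [0.002,-0.009,0,0,0],
  [0.001,-0.005,0,0,0],
  [0.001,-0.005,0,0,0],
  [0.001,-0.005,0,0,0],
])

```text
clock: 2.82
position: [0.4953, 0.2608, 0.0718]
tool_rot: [-0.0, 0.993, 0.12, -0.0]
ft_force: [-0.9, 1.1, -0.9]
gripper_width: -0.001
```

play_rows([
  [0.001,-0.005,0,0,0],
  [0.001,-0.005,0,0,0],
  [0.002,-0.005,0,0,0],
  [0.001,-0.005,0,0,0],
  [0.001,-0.005,0,0,0],
])

```text
clock: 3.23
position: [0.5013, 0.2361, 0.0718]
tool_rot: [-0.0, 0.993, 0.12, -0.0]
ft_force: [-0.7, 0.9, -0.1]
gripper_width: 0.003
```

```bash
python3 - <<'E'
from h import *
im,d,c=cap('side','s2'); cv2.imwrite('pics/s2c.png',cv2.resize(im[80:250,170:380,::-1],None,fx=3,fy=3))
E
```

```text
(no output)
```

View pics/s2c.png

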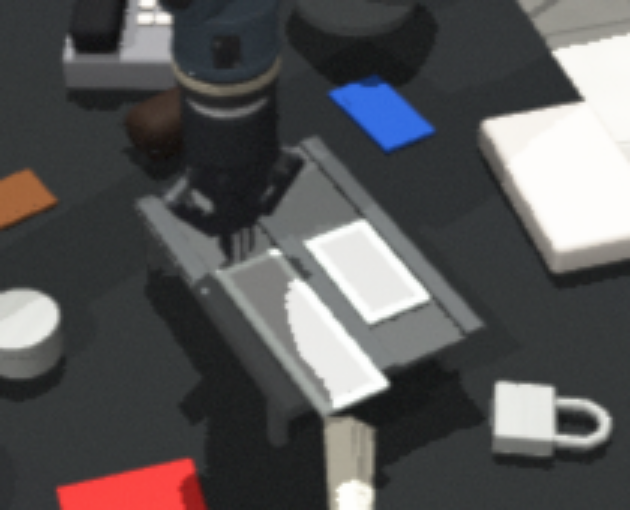

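The plate follows the fingers, and its front end at crop (360,395) is now just past the edge. About 44 mm remains.

play_rows([
  [0.001,-0.005,0,0,0],
  [0.001,-0.005,0,0,0],
  [0.001,-0.005,0,0,0],
  [0.001,-0.005,0,0,0],
  [0.002,-0.005,0,0,0],
])

```text
clock: 3.7
position: [0.5071, 0.211, 0.0718]
tool_rot: [0.0, 0.993, 0.12, -0.0]
ft_force: [0.5, 0.1, 0.0]
gripper_width: 0.0
```

play_rows([
  [0.001,-0.005,0,0,0],
  [0.001,-0.004,0,0,0],
  [0.001,-0.004,0,0,0],
  [0.001,-0.002,0,0,0],
  [0,0,0,0,0],
])

```text
clock: 4.12
position: [0.5114, 0.1961, 0.0718]
tool_rot: [0.0, 0.993, 0.12, 0.0]
ft_force: [-0.8, 0.8, -0.3]
gripper_width: -0.002
```

```bash
cat > m.py <<'E'
from h import *
import sys
np.set_printoptions(precision=1,suppress=True)
o=r.get_obs(); print(o['clock'],o['position']*1000,o['ft_force'])
im,d,c=cap('top',sys.argv[1]); T=c['T'];k=[c['fx'],c['fy'],c['cx'],c['cy']]
b=(im.min(2)>150).astype(np.uint8)
cv2.imwrite('pics/%sc.png'%sys.argv[1],cv2.resize(im[120:240,155:495,::-1],None,fx=2.35,fy=2.35,interpolation=cv2.INTER_CUBIC))
im,d,c=cap('side',sys.argv[1]+'s'); cv2.imwrite('pics/%ssc.png'%sys.argv[1],cv2.resize(im[80:300,170:380,::-1],None,fx=2.7,fy=2.7))
E
python3 m.py t3
```

```text
4.1167 [511.4 196.1  71.8] [-0.8  0.8 -0.3]
```

View pics/t3c.png

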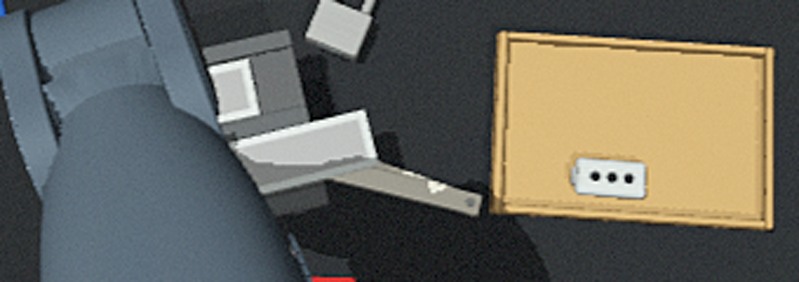

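View pics/t3sc.png

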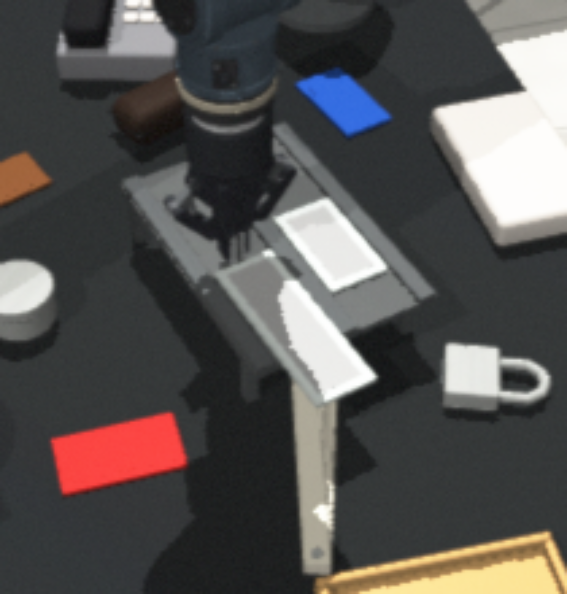

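The plate now overhangs, with its front corners at top crop (367,111) and (376,158). I'll measure the overhang.

```bash
python3 - <<'E'
from h import *
im,d,T,k=load('t3')
im0,_,_,_=load('top0')
b=(im.min(2)>85).astype(np.uint8)
P=ray([[155+367/2.35,120+111/2.35],[155+376/2.35,120+158/2.35]],T,k,.075)*1000
print(P)
C=np.array([551.4,212.1]);e=np.array([.2296,-.9733]);n=np.array([.9733,.2296])
for p in P: print((p[:2]-C)@e,(p[:2]-C)@n)
E
```

```text
[[586.98227894  12.3904023   75.        ]
 [537.67300182   3.31273717  75.        ]]
202.54704268639327 -11.221091538555996
200.06092413029032 -61.29804287437675
```

The overhang is about 60 mm, which is a third. I back off, rise, open and go over the overhanging end.

play_rows([
  [-0.001,0.005,0,0,0],
  [0,0,0.02,0,0],
  [0,0,0.03,0,0],
  [0,0,0.03,0,0.0854],
  [0,0,0.02,0,0.0854],
])

```text
clock: 4.63
position: [0.5105, 0.2024, 0.1743]
tool_rot: [-0.0, 0.993, 0.12, 0.001]
ft_force: [0.7, 1.2, 0.5]
gripper_width: 0.271
```

play_rows([
  [0.007,-0.032,0,0,0.0854],
  [0.007,-0.031,0,0,0.0854],
  [0.008,-0.031,0,0,0.0854],
  [0.008,-0.031,0,0,0.0854],
  [0.007,-0.031,0,0,0.0854],
])

```text
clock: 5.05
position: [0.5474, 0.0448, 0.1719]
tool_rot: [0.0, 0.993, 0.121, 0.0]
ft_force: [0.6, 0.6, -0.6]
gripper_width: 0.972
```

play_rows([
  [0,0,0,0,0.0854],
  [0,0,0,0,0.0854],
  [0,0,0,0,0.0854],
])

```text
clock: 5.3
position: [0.5471, 0.0459, 0.1717]
tool_rot: [-0.0, 0.993, 0.12, -0.0]
ft_force: [-0.7, 0.0, 0.1]
gripper_width: 1.003
```

```bash
python3 - <<'E'
from h import *
im,d,c=cap('wrist','w4'); print(c['T'],c['fx'])
E
python3 m.py t4
```

```text
[[ 0.9711478   0.22556785  0.07740219  0.52787922]
 [ 0.2384763  -0.91993058 -0.31121823  0.12556009]
 [ 0.00100382  0.32069748 -0.94718114  0.31400378]
 [ 0.          0.          0.          1.        ]] 309.673932715587
5.35 [547.   46.4 171.7] [-1.5  0.1 -0.1]
```

View pics/w4.png

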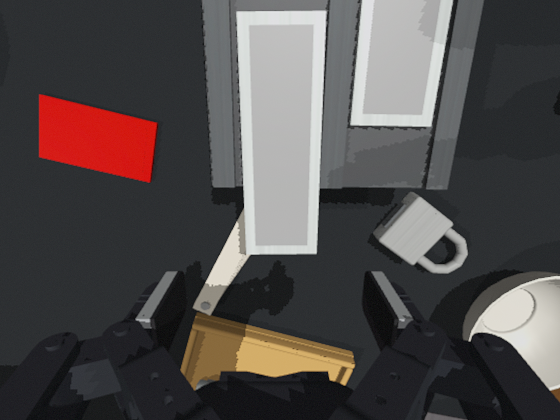

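View pics/t4sc.png

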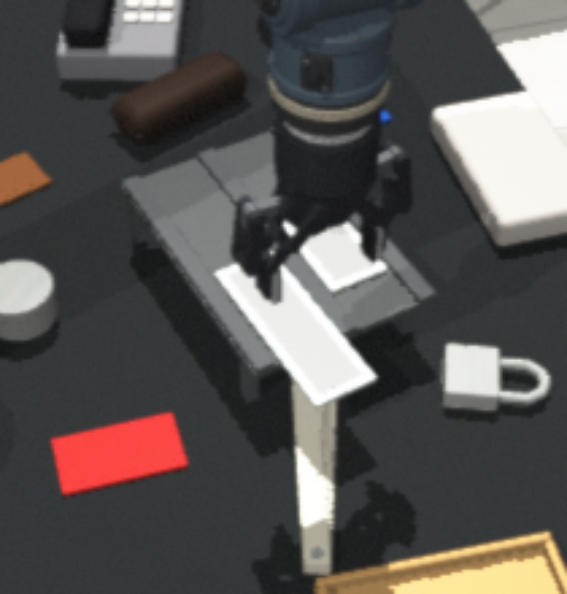

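The wrist view shows the plate's overhanging end at corners (244,254) and (317,253). The shelf edge is at row 188, and the fan is below. I'll measure the plate's pose relative to the tool.

```bash
python3 - <<'E'
from h import *
np.set_printoptions(precision=1,suppress=True)
im,d,T,k=load('w4')
b=(im.min(2)>140).astype(np.uint8)
m=np.zeros_like(b); m[5:262,230:332]=b[5:262,230:332]
m[d>.27]=0
cs,_=cv2.findContours(m,cv2.RETR_EXTERNAL,cv2.CHAIN_APPROX_NONE); c=max(cs,key=cv2.contourArea)
P=ray(c[:,0],T,k,.075)[:,:2]*1000
rc=cv2.minAreaRect(P.astype(np.float32)); print(rc); print(cv2.boxPoints(rc))
C=np.array([551.4,212.1]);e=np.array([.2296,-.9733]);n=np.array([.9733,.2296])
B=cv2.boxPoints(rc)-C; print(B@e,B@n)
p=np.array([547,46.4])-C; print('tool',p@e,p@n)
q=ray([[212,188],[449,188]],T,k,.075)[:,:2]*1000-C; print('edge',q@e,q@n)
# finger tips depth
W=world(d,T,k)
for u,v in((165,300),(150,320),(385,300),(400,320),(160,280),(378,285)): print(u,v,W[v,u]*1000,d[v,u])
E
```

```text
((540.202392578125, 98.42727661132812), (60.64396286010742, 179.77378845214844), 14.227161407470703)
[[488.7 178.1]
 [532.9   3.8]
 [591.7  18.7]
 [547.5 193. ]]
[ 18.7 198.4 197.4  17.7] [-68.8 -65.8  -5.2  -8.2]
tool 160.26557 -42.327239999999975
edge [141.  139.3] [-91.2  97.3]
165 300 [503.8  45.8 210.6] 0.1208966
150 320 [502.4  45.1 222.2] 0.11001006
385 300 [586.5  66.9 211.9] 0.119549155
400 320 [588.7  66.3 222.2] 0.110094644
160 280 [497.1  44.5 196.6] 0.134067
378 285 [587.5  66.7 200.6] 0.13030514
```

The plate reads 180x61 mm, centred about 3–6 mm to the far side of the tool, with 58 mm of overhang. I nudge 3 mm across and descend.

play_rows([
  [0.003,0.001,-0.02,0.004,0.0854],
  [0,0,-0.03,0,0.0854],
  [0,0,-0.03,0,0.0854],
  [0,0,-0.018,0,0.0854],
  [0,0,0,0,0.0854],
])

```text
clock: 5.87
position: [0.5474, 0.0474, 0.0702]
tool_rot: [-0.0, 0.992, 0.123, -0.003]
ft_force: [-0.6, 0.3, 0.5]
gripper_width: 1.0
```

play_rows([
  [0,0,0,0,0.0854],
  [0,0,0,0,0.0854],
  [0,0,0,0,0.0854],
])

```text
clock: 6.12
position: [0.5513, 0.047, 0.0754]
tool_rot: [0.0, 0.992, 0.122, 0.001]
ft_force: [0.1, 0.2, 0.8]
gripper_width: 1.0
```

```bash
python3 - <<'E'
from h import *
im,d,c=cap('wrist','w5')
E
python3 m.py t5
```

```text
6.1667 [551.2  46.9  75.4] [ 0.7 -0.1  0.1]
```

View pics/w5.png

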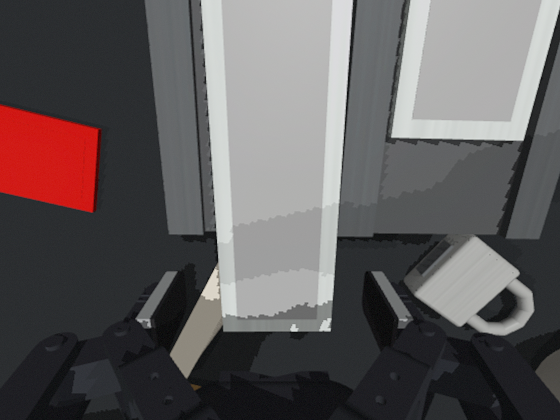

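View pics/t5sc.png

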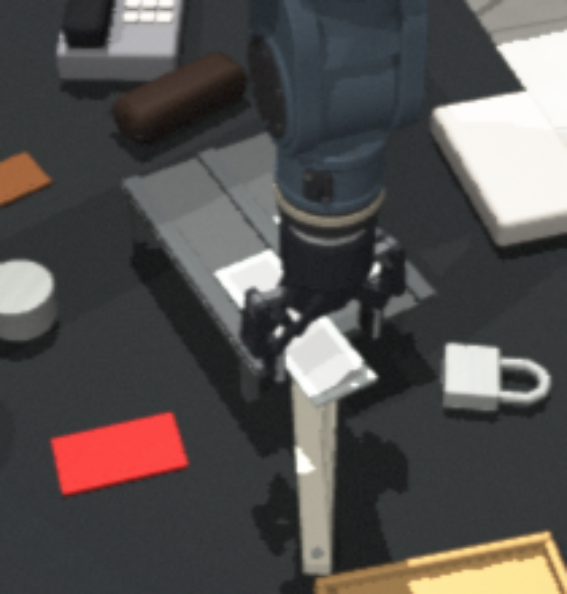

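The fingers straddle the plate: inner pads at columns 185 and 363, plate edges at 222 and 333, so it is well centred. I lower 14 mm and close.

play_rows([
  [0,0,-0.008,0,0.0854],
  [0,0,-0.006,0,0.0854],
  [0,0,0,0,0.0854],
  [0,0,0,0,0.07],
  [0,0,0,0,0.065],
])

```text
clock: 6.68
position: [0.55, 0.0465, 0.0596]
tool_rot: [-0.0, 0.993, 0.122, -0.0]
ft_force: [0.0, -0.2, -0.3]
gripper_width: 0.77
```

play_rows([
  [0,0,0,0,0.06],
  [0,0,0,0,0.055],
  [0,0,0,0,0.05],
  [0,0,0,0,0.04],
  [0,0,0,0,0.03],
])

```text
clock: 7.1
position: [0.5503, 0.0465, 0.0602]
tool_rot: [0.0, 0.993, 0.122, 0.0]
ft_force: [-1.1, -1.0, 5.8]
gripper_width: 0.679
```

```bash
python3 - <<'E'
from h import *
im,d,c=cap('wrist','w6')
E
python3 m.py t6
```

```text
7.15 [550.3  46.5  60.2] [-2.1 -1.1  5.1]
```

View pics/w6.png

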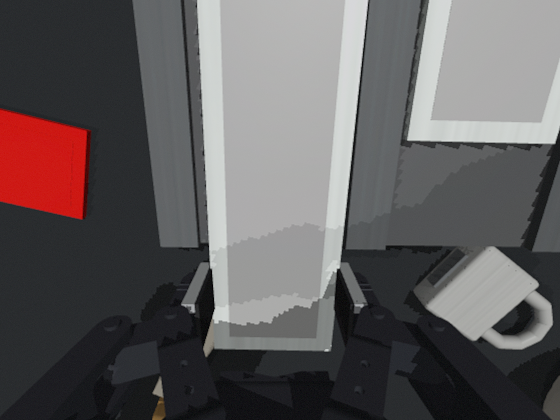

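View pics/t6sc.png

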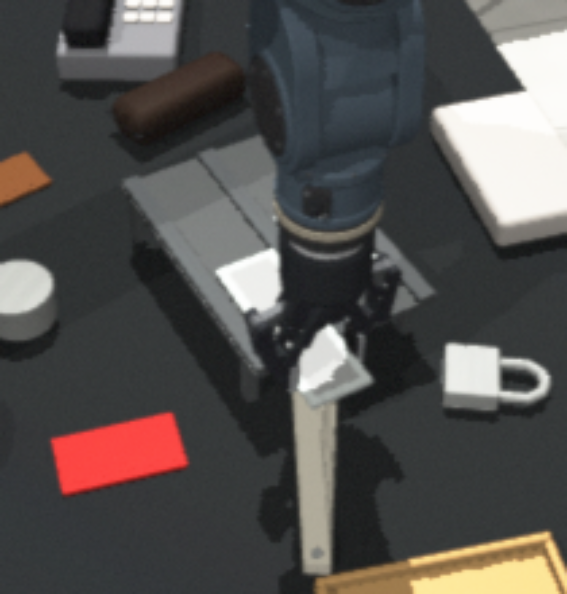

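Both pads are on the plate's edges and the opening reading is 0.68. I lift straight up.

play_rows([
  [0,0,0.004,0,0.03],
  [0,0,0.008,0,0.03],
  [0,0,0.015,0,0.03],
  [0,0,0.02,0,0.03],
  [0,0,0.02,0,0.03],
])

```text
clock: 7.67
position: [0.5497, 0.0465, 0.1276]
tool_rot: [0.0, 0.993, 0.122, -0.001]
ft_force: [1.0, -0.5, -1.1]
gripper_width: 0.676
```

play_rows([
  [0,0,0.015,0,0.03],
  [0,0,0.01,0,0.03],
  [0,0,0,0,0.03],
])

```text
clock: 7.92
position: [0.5512, 0.0467, 0.1541]
tool_rot: [0.0, 0.993, 0.122, 0.002]
ft_force: [0.2, 0.4, -1.3]
gripper_width: 0.676
```

```bash
python3 - <<'E'
from h import *
im,d,c=cap('wrist','w7')
np.set_printoptions(precision=1,suppress=True)
W=world(d,c['T'],[c['fx'],c['fy'],c['cx'],c['cy']])*1000
for u,v in ((275,20),(275,100),(275,200),(275,280),(275,330)):print(W[v,u],im[v,u])
E
python3 m.py t7
```

```text
[525.1 154.9 168.1] [190 189 189]
[531.7 128.5 168.1] [184 185 184]
[541.7  88.9 167.8] [180 180 179]
[551.2  51.  168.6] [162 162 162]
[558.   23.8 169.3] [108 108 108]
7.9667 [550.7  46.6 152.6] [-0.1  0.3 -0.9]
```

View pics/w7.png

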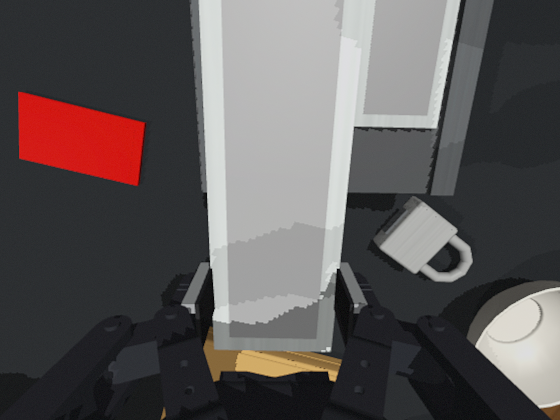

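View pics/t7sc.png

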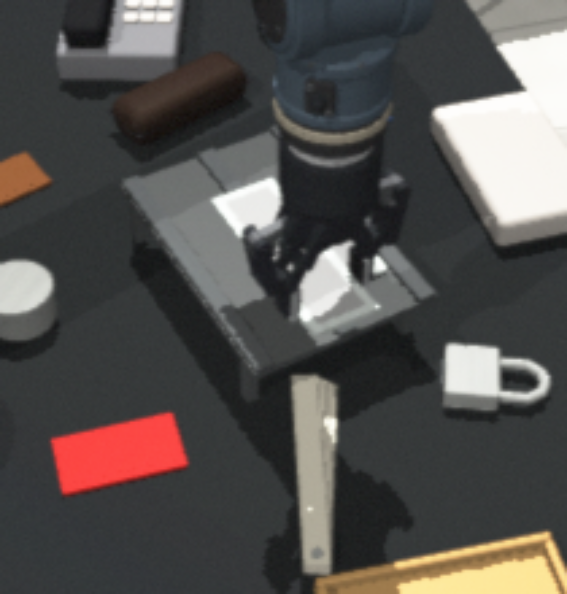

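The plate is held level: depth along it reads z 168–169 mm, with its underside about 10 mm above the TCP. I carry it to the tray's empty far half, aiming for TCP (0.614, -0.334) and a turn of -0.304 rad.

play_rows([
  [0.003,-0.012,0,-0.01,0.03],
  [0.004,-0.022,0,-0.022,0.03],
  [0.005,-0.03,0,-0.025,0.03],
  [0.005,-0.03,0,-0.025,0.03],
  [0.005,-0.03,0,-0.025,0.03],
])

```text
clock: 8.48
position: [0.5717, -0.0792, 0.1507]
tool_rot: [-0.0, 0.998, 0.068, -0.001]
ft_force: [0.3, 0.7, 0.2]
gripper_width: 0.676
```

play_rows([
  [0.005,-0.03,0,-0.025,0.03],
  [0.005,-0.03,0,-0.025,0.03],
  [0.005,-0.03,0,-0.025,0.03],
  [0.005,-0.03,0,-0.025,0.03],
  [0.005,-0.03,0,-0.025,0.03],
])

```text
clock: 8.9
position: [0.5965, -0.2296, 0.1505]
tool_rot: [-0.0, 1.0, 0.006, -0.001]
ft_force: [0.8, -0.1, -1.6]
gripper_width: 0.679
```

play_rows([
  [0.005,-0.03,0,-0.025,0.03],
  [0.005,-0.03,0,-0.025,0.03],
  [0.004,-0.025,0,-0.02,0.03],
  [0.002,-0.012,0,-0.004,0.03],
  [0,0,0,0,0.03],
])

```text
clock: 9.32
position: [0.6125, -0.3275, 0.1499]
tool_rot: [-0.0, 0.999, -0.032, -0.001]
ft_force: [-0.1, 0.7, -1.2]
gripper_width: 0.68
```

play_rows([
  [0,0,0,0,0.03],
  [0,0,0,0,0.03],
  [0,0,0,0,0.03],
])

```text
clock: 9.57
position: [0.613, -0.3231, 0.1517]
tool_rot: [-0.0, 1.0, -0.03, -0.0]
ft_force: [-0.7, 0.2, -1.4]
gripper_width: 0.682
```

```bash
python3 - <<'E'
from h import *
im,d,c=cap('wrist','w8')
im,d,c=cap('side','s8')
im,d,c=cap('top','t8')
E

```

```text
(no output)
```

View pics/w8.png

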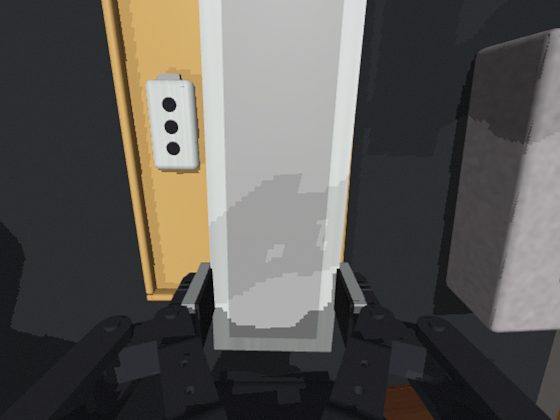

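View pics/s8.png

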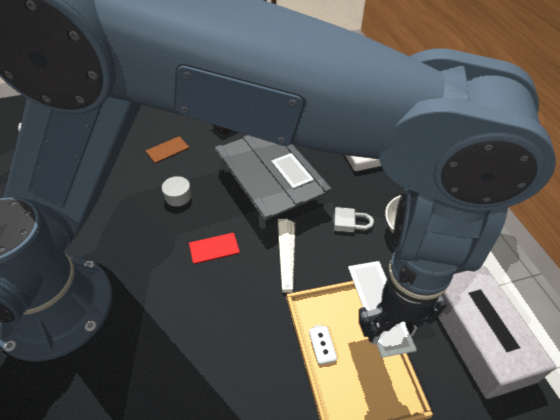

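View pics/t8.png

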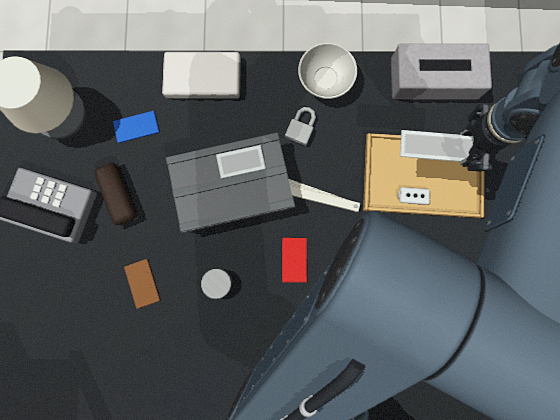

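All three views show the plate held level over the tray's far half. The fob at wrist (172,122) is clear of it. I'll cross-check the tray and plate positions before lowering.

```bash
python3 - <<'E'
from h import *
np.set_printoptions(precision=1,suppress=True)
im,d,T,k=load('w8')
print(r.get_obs()['position']*1000, r.get_obs()['tool_rot'])
print('wrist tray L edge',ray([[106,0],[149,297]],T,k,.022)*1000)
print('wrist plate near end & sides z.168', ray([[214,350],[332,350],[200,0],[367,0]],T,k,.168)*1000)
print('fob',ray([[148,85],[198,168],[155,168],[192,82]],T,k,.014)*1000)
W=world(d,T,k)*1000; print('box',W[100,500],W[200,530],W[300,480], 'floor',W[250,170])
im,d,T,k=load('t8')
print('top plate rear corners',ray([[401.5,131],[401.5,156]],T,k,.168)*1000)
W=world(d,T,k)*1000
for v in (70,90,95,100,103): print(W[v,460])
m=(W[...,2]>25)&(W[...,0]>650); ys=W[m]
b=m[40:110,385:492]; Q=W[40:110,385:492][b]; print(Q.min(0),Q.max(0),np.percentile(Q[:,2],95))
E
```

```text
[ 613.3 -323.4  152.1] [ 0.  1. -0.  0.]
wrist tray L edge [[ 496.8 -158.2   22. ]
 [ 480.1 -418.4   22. ]]
wrist plate near end & sides z.168 [[ 581.3 -356.3  168. ]
 [ 640.9 -359.9  168. ]
 [ 594.8 -204.7  168. ]
 [ 653.1 -208.2  168. ]]
fob [[ 514.2 -218.3   14. ]
 [ 546.4 -290.5   14. ]
 [ 507.3 -288.2   14. ]
 [ 551.4 -218.1   14. ]]
box [ 790.4 -247.1   44.3] [ 799.8 -316.6   79.3] [ 790.5 -413.9   60.5] floor [ 504.6 -373.7    7.6]
top plate rear corners [[ 649.9 -183.4  168. ]
 [ 592.7 -181.6  168. ]]
[ 834.7 -358.7   80.9]
[ 790.6 -364.5   61.4]
[ 789.3 -376.5   32.1]
[ 788.9 -390.2   -1.3]
[ 780.9 -390.2   -2.4]
[ 667.  -434.6   25. ] [ 909.4 -204.4  262.7] 83.21229286714352
```

```bash
python3 - <<'E'
from h import *
np.set_printoptions(precision=1,suppress=True)
im,d,T,k=load('w8')
hsv=cv2.cvtColor(im,cv2.COLOR_RGB2HSV)
tm=(hsv[...,1]>100)&(hsv[...,0]>5)&(hsv[...,0]<35)&(hsv[...,2]>60)
for v in (20,80,150,220,280):
    u=np.where(tm[v,:215])[0].min(); ur=np.where(tm[v,330:400])[0]
    print(v,u,ray([[u,v]],T,k,.022)*1000, (330+ur.max(),ray([[330+ur.max()+.5,v]],T,k,.022)*1000) if len(ur) else '')
im,d,T,k=load('top0'); hsv=cv2.cvtColor(im,cv2.COLOR_RGB2HSV)
tm=(hsv[...,1]>70)&(hsv[...,0]>5)&(hsv[...,0]<35)&(hsv[...,2]>60)
for u in (380,400,425,450,470):
    v=np.where(tm[120:230,u])[0]+120; print(u,v.min(),v.max(),ray([[u,v.min()-.5],[u,v.max()+.5]],T,k,.022)[:,:2]*1000)
for v in (150,190):
    u=np.where(tm[v,350:500])[0]+350; print(v,ray([[u.min()-.5,v],[u.max()+.5,v]],T,k,.022)[:,:2]*1000)
W=world(load('top0')[1],T,k)*1000
for v in range(128,145,1): print(v,W[v,425],end=' ')
E
python3 -c "
import cv2;a=cv2.imread('pics/w8.png');cv2.imwrite('pics/w8c.png',cv2.resize(a[0:320,90:370],None,fx=1.85,fy=1.85,interpolation=cv2.INTER_CUBIC))"
```

```text
20 104 [[ 492.2 -171.1   22. ]] 
80 113 [[ 489.6 -213.5   22. ]] 
150 124 [[ 486.4 -269.6   22. ]] (np.int64(352), array([[ 684.7, -281.4,   22. ]]))
220 135 [[ 482.8 -334.4   22. ]] (np.int64(346), array([[ 680.5, -346.2,   22. ]]))
280 144 [[ 478.8 -398.4   22. ]] 
380 134 211 [[ 688.6 -169.4]
 [ 485.7 -164.4]]
400 135 212 [[ 686.2 -220.9]
 [ 483.4 -214.7]]
425 137 213 [[ 681.2 -285.2]
 [ 481.2 -277.5]]
450 138 215 [[ 678.8 -349.5]
 [ 476.5 -340.1]]
470 139 216 [[ 676.4 -400.8]
 [ 474.2 -390.3]]
150 [[ 644.7 -128.5]
 [ 646.1 -433.8]]
190 [[ 540.4 -123.9]
 [ 542.  -428. ]]
128 [ 710.2 -292.8    2.3] 129 [ 708.4 -293.8   -0.9] 130 [ 705.4 -293.4   -0.1] 131 [ 702.3 -292.8    1.4] 132 [ 700.1 -293.3   -0.3] 133 [ 698.2 -294.1   -2.9] 134 [ 693.7 -292.     2.8] 135 [ 692.  -293.1   -0.6] 136 [ 688.9 -292.5    0.7] 137 [ 680.8 -286.3   18.6] 138 [ 677.2 -285.1   21.8] 139 [ 675.5 -286.1   18.6] 140 [ 673.9 -287.2   15.1] 141 [ 673.3 -289.6    7.8] 142 [ 670.4 -289.2    8.6] 143 [ 667.2 -288.5   10.4] 144 [ 665.1 -289.     8.5]
```

View pics/w8c.png

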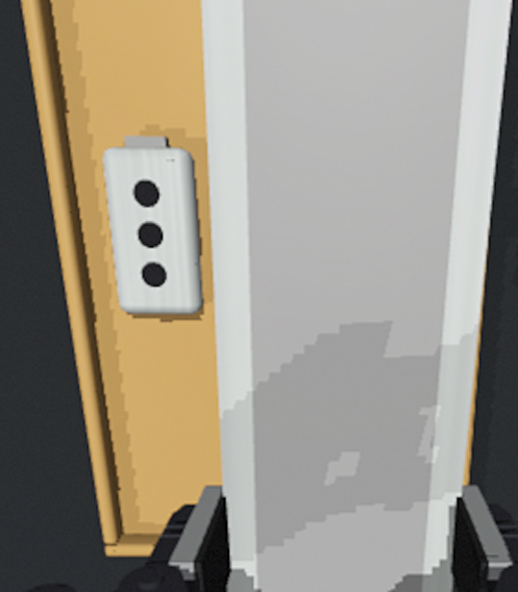

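The tray's centre line is at x≈0.584 in both views. The plate sits about 32 mm into the far half, and the fob gap is about 38 mm. Small corrections are x +2, y -8 and +0.012 rad, then I lower.

play_rows([
  [0.002,-0.008,-0.015,0.012,0.03],
  [0,0,-0.025,0,0.03],
  [0,0,-0.025,0,0.03],
  [0,0,-0.025,0,0.03],
  [0,0,-0.015,0,0.03],
])

```text
clock: 10.13
position: [0.6142, -0.3313, 0.0443]
tool_rot: [-0.001, 1.0, -0.024, -0.001]
ft_force: [0.5, 0.1, -1.7]
gripper_width: 0.68
```

play_rows([
  [0,0,-0.006,0,0.03],
  [0,0,0,0,0.03],
  [0,0,0,0,0.03],
  [0,0,0,0,0.03],
])

```text
clock: 10.47
position: [0.616, -0.3327, 0.0424]
tool_rot: [0.001, 1.0, -0.024, 0.001]
ft_force: [-0.4, -0.1, -1.2]
gripper_width: 0.678
```

```bash
python3 - <<'E'
from h import *
np.set_printoptions(precision=1,suppress=True)
im,d,c=cap('wrist','w9'); o=r.get_obs(); print(o['position']*1000,o['ft_force'],o['tool_rot'])
W=world(d,c['T'],[c['fx'],c['fy'],c['cx'],c['cy']])*1000
for u,v in ((275,20),(275,200),(275,330),(170,250)):print(W[v,u])
E
```

```text
[ 616.1 -332.8   42.5] [ 0.3  0.4 -0.6] [ 0.  1. -0.  0.]
[ 622.5 -221.3   56. ]
[ 619.3 -289.5   55.6]
[ 616.1 -356.1   57.9]
[ 551.1 -333.7    7.1]
```

View pics/w9.png

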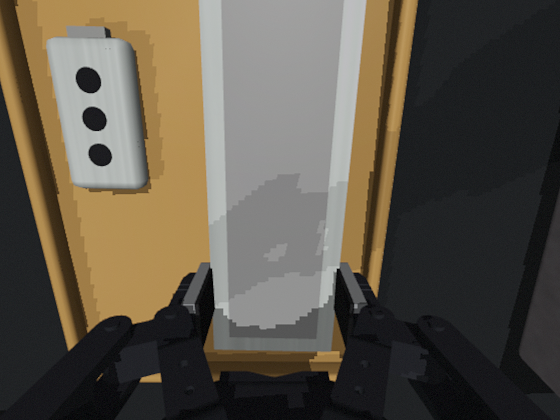

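The view is good: the far wall is clear of the right finger and the fob is far to the left. I continue down in smaller steps.

play_rows([
  [0,0,-0.012,0,0.03],
  [0,0,-0.01,0,0.03],
  [0,0,-0.006,0,0.03],
  [0,0,-0.003,0,0.03],
  [0,0,0,0,0.03],
])

```text
clock: 10.93
position: [0.6144, -0.3321, 0.0083]
tool_rot: [-0.001, 1.0, -0.025, -0.001]
ft_force: [0.2, -0.2, -2.1]
gripper_width: 0.675
```

play_rows([
  [0,0,-0.002,0,0.03],
  [0,0,-0.001,0,0.03],
  [0,0,0,0,0.03],
])

```text
clock: 11.18
position: [0.6152, -0.3325, 0.0068]
tool_rot: [0.0, 1.0, -0.024, 0.0]
ft_force: [0.4, 0.3, -1.2]
gripper_width: 0.681
```

play_rows([
  [0,0,-0.001,0,0.03],
  [0,0,-0.001,0,0.03],
])

```text
clock: 11.35
position: [0.6153, -0.3326, 0.005]
tool_rot: [0.0, 1.0, -0.025, 0.0]
ft_force: [0.4, 0.7, -0.8]
gripper_width: 0.681
```

play_rows([
  [0,0,-0.001,0,0.03],
  [0,0,0,0,0.03],
])

```text
clock: 11.52
position: [0.6152, -0.3325, 0.0038]
tool_rot: [0.0, 1.0, -0.025, 0.0]
ft_force: [0.1, -0.1, -0.3]
gripper_width: 0.679
```

play_rows([
  [0,0,-0.001,0,0.03],
  [0,0,0,0,0.03],
])

```text
clock: 11.68
position: [0.6152, -0.3325, 0.0037]
tool_rot: [0.0, 1.0, -0.025, 0.0]
ft_force: [-1.9, 1.3, 5.5]
gripper_width: 0.681
```

play_rows([
  [0,0,-0.001,0,0.03],
  [0,0,0,0,0.03],
])

```text
clock: 11.85
position: [0.6152, -0.3325, 0.0036]
tool_rot: [0.0, 1.0, -0.025, 0.0]
ft_force: [-4.2, 1.8, 12.2]
gripper_width: 0.675
```

The fingertips have reached the tray floor (12 N), with the plate about 4 mm above it. I ease off and open slightly to release it.

play_rows([
  [0,0,0.0015,0,0.03],
  [0,0,0,0,0.062],
  [0,0,0,0,0.066],
  [0,0,0,0,0.069],
  [0,0,0,0,0.069],
])

```text
clock: 12.27
position: [0.6151, -0.3324, 0.003]
tool_rot: [-0.0, 1.0, -0.024, -0.0]
ft_force: [-0.5, 0.2, -0.7]
gripper_width: 0.808
```

play_rows([
  [0,0,0,0,0.069],
  [0,0,0,0,0.069],
])

```text
clock: 12.43
position: [0.6151, -0.3324, 0.0031]
tool_rot: [-0.0, 1.0, -0.025, -0.0]
ft_force: [0.2, -0.9, -0.7]
gripper_width: 0.808
```

```bash
python3 - <<'E'
from h import *
np.set_printoptions(precision=1,suppress=True)
im,d,c=cap('wrist','w10'); o=r.get_obs(); print(o['position']*1000,o['ft_force'],o['gripper_width'])
W=world(d,c['T'],[c['fx'],c['fy'],c['cx'],c['cy']])*1000
for u,v in ((275,20),(275,200),(275,330),(170,250)):print(W[v,u])
E
```

```text
[ 615.1 -332.4    3.1] [0.  0.2 0.4] 0.8082652207438991
[ 621.6 -220.2   13.4]
[ 618.3 -290.4   12.3]
[ 614.9 -360.7   12.7]
[ 565.7 -314.6    8. ]
```

View pics/w10.png

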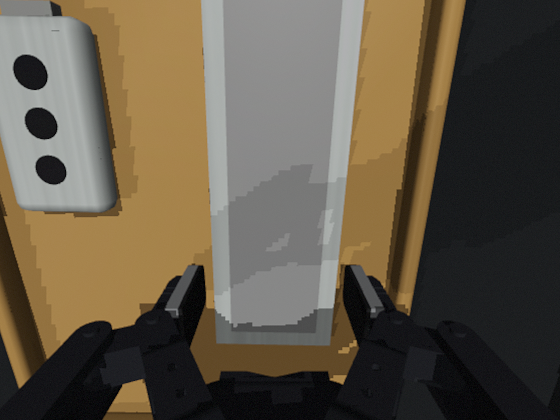

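The plate is flat on the tray floor: its top reads z 12–13 mm, and both pads are off it. I rise straight up and move aside.

play_rows([
  [0,0,0.005,0,0.069],
  [0,0,0.015,0,0.069],
  [0,0,0.03,0,0.069],
  [0,0,0.035,0,0.069],
  [0,0,0.035,0,0.069],
])

```text
clock: 12.9
position: [0.6146, -0.3322, 0.1245]
tool_rot: [-0.0, 1.0, -0.024, -0.001]
ft_force: [0.7, -1.0, -0.9]
gripper_width: 0.807
```

play_rows([
  [0,0,0.035,0,0.069],
  [-0.02,0,0.03,0,0.069],
  [-0.035,0,0.01,0,0.069],
  [-0.04,0,0,0,0.069],
  [-0.04,0,0,0,0.069],
])

```text
clock: 13.32
position: [0.4794, -0.3324, 0.1995]
tool_rot: [0.001, 1.0, -0.024, 0.001]
ft_force: [-0.9, -0.8, -0.0]
gripper_width: 0.806
```

play_rows([
  [-0.04,0,0,0,0.069],
  [-0.04,0,0,0,0.069],
  [-0.03,0,0,0,0.069],
  [0,0,0,0,0.069],
  [0,0,0,0,0.069],
])

```text
clock: 13.73
position: [0.369, -0.3327, 0.1994]
tool_rot: [0.001, 1.0, -0.026, 0.001]
ft_force: [-0.2, -0.8, 0.5]
gripper_width: 0.809
```

```bash
python3 - <<'E'
from h import *
np.set_printoptions(precision=1,suppress=True)
im,d,c=cap('top','t11'); T=c['T'];k=[c['fx'],c['fy'],c['cx'],c['cy']]
cap('side','s11')
W=world(d,T,k)*1000
hsv=cv2.cvtColor(im,cv2.COLOR_RGB2HSV)
m=((hsv[...,1]<60)&(hsv[...,2]>110)).astype(np.uint8)
im0=load('top0')[0]; h0=cv2.cvtColor(im0,cv2.COLOR_RGB2HSV); m0=((h0[...,1]<60)&(h0[...,2]>110)).astype(np.uint8)
for name,M,roi,z in (('plate',m,(375,135,480,178),.013),('fob',m,(385,180,445,212),.014),('fob0',m0,(385,180,445,212),.014),('short',m,(205,140,270,178),.075),('short0',m0,(205,140,270,178),.075),('fan',m,(297,178,364,215),.017),('fan0',m0,(297,178,364,215),.017),('lock',m,(280,100,325,150),.02),('lock0',m0,(280,100,325,150),.02)):
    x=np.zeros_like(M);u0,v0,u1,v1=roi;x[v0:v1,u0:u1]=M[v0:v1,u0:u1]
    cs,_=cv2.findContours(x,0,cv2.CHAIN_APPROX_NONE)
    if not cs: print(name,'none'); continue
    cc=max(cs,key=cv2.contourArea); rc=cv2.minAreaRect((ray(cc[:,0],T,k,z)[:,:2]*1000).astype(np.float32)); print(name,np.array(rc[0]),np.array(rc[1]),rc[2])
E
```

```text
plate [ 617.8 -280.7] [181.3  61.8] 85.89290618896484
fob [ 528.4 -252.7] [79.9 40.9] 85.81134796142578
fob0 [ 528.4 -252.7] [79.9 40.9] 85.84330749511719
short [601.2 185.1] [ 62.4 113.1] 12.581146240234375
short0 [604.  192.9] [ 86.9 157.1] 1.6547774076461792
fan [518.4 -30.6] [170.1  35.2] 71.63676452636719
fan0 [518.5 -30.3] [169.4  35.2] 71.63676452636719
lock [714.6  32.3] [60.4 95.9] 66.94242858886719
lock0 [714.4  32.7] [60.5 96.5] 67.31829071044922
```

View pics/t11.png

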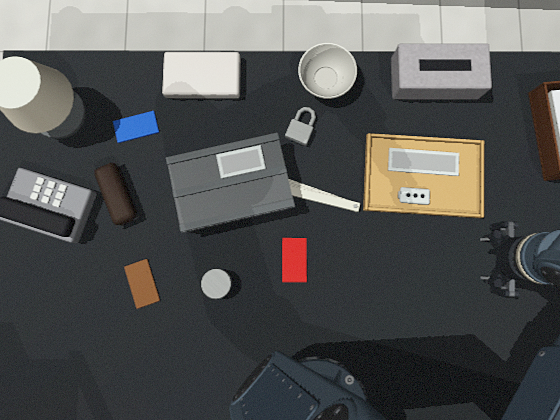

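View pics/s11.png

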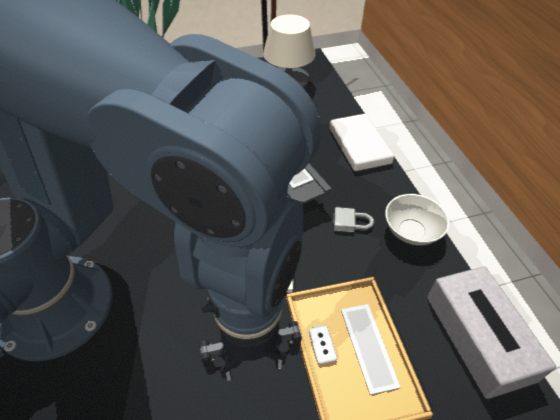

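The plate lies at (388,150)-(459,175) in the top view, in the tray's far half, parallel to it and clear of the fob. Everything else is where it was.

```bash
python3 -c "
from rig import r
print(r.get_obs()['clock'],r.get_obs()['dq'].round(3)); print(r.sign_off())"
```

```text
13.8333 [ 0.015  0.021  0.008 -0.001 -0.    -0.001]
the job is handed in; nothing more can be done
None
```

I slid the long plate along its lane from behind with shut fingers until about 58–60 mm stuck out past the open edge. I gripped it there across its width, lifted it level and laid it lengthwise in the tray's empty half. I handed the job in at 13.8 s.

**Plate:** the last top view puts its centre at (0.618, -0.281), within about 1° of the tray's long direction. Before I moved the arm away, the wrist camera read the plate's top at z 12–13 mm, so it lies flat on the floor. The gap to the fob is about 38 mm.

**Other items:** the fob, short plate, fan and padlock all measure within 0.5 mm of where they started.

**Checks that disagreed or failed:**
- The wrist and top cameras disagreed by about 3 mm on the tray's centre line. That was well inside the clearances.
- The final before/after mask for the short plate merged with other pixels in the first image. I compared it with my initial measurement instead.
- I released the plate about 4 mm above the floor because the fingertips touched first, at about 12 N.

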